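Cure a sprayed sample under the infra-red lamp

ROBOT

A 6-joint arm with a two-finger parallel gripper is mounted at the origin on the work surface. World frame = base frame: x ahead of the robot, y to its left, z up, the work surface at z = 0. Lengths are in m, angles in rad, forces in N, time in s.
With the tool pointing down it reaches from about 0.325 to 0.85 m from the base axis. Payload 4.4 kg.
Tool frame: the origin (TCP) lies on the centre line of the jaws, within the pads' length; the fingertips stand 19 mm ahead of it and the grasp point (between the pads) is the TCP; z points along the fingers, y is the line along which they close (so a half turn about z gives the same grasp; the last joint's range is limited). The gripper opens to 94 mm and grips with 3 to 60 N. Pads are 16 mm wide; open, the fingers measure 119 mm over their backs; the gripper's body (75 mm by 177 mm) begins 78 mm behind the grasp point.
Start: joints at [0.953, 0.207, 1.542, -0, 1.393, -0.15], TCP at [0.259, 0.513, 0.224] pointing down, gripper open.
Joint ranges: [-2.73, 2.73], [-0.86, 2.22], [0.23, 2.46], [-1.11, 4.25], [0.08, 2.63], [-2.82, 2.82]. Speed limits (rad/s): [2.79, 2.79, 3.14, 3.14, 3.14, 3.14].

INTERFACE

Orientations are given as a unit quaternion [x, y, z, w].
In Python, from rig import r, capture gives the robot as it stands.
- The arm moves only by the tool jog_arm, never from a script. Its argument "deltas" is a list of rows, each a list of 7 numbers: the turn, a rotation vector about the tool's x, y, z scaled (see below), then the shift along the tool's x, y, z scaled (see below), then the opening, from -1 (shut) to 1 (fully open). A call has 1 to 10 rows; each row shifts and turns the commanded pose from where the row before left it, along the tool's axes as they then stand; what a row does not reach is not made up. The controller multiplies each number of a shift by 30 mm and each number of a turn by 0.12 rad. A row lasts 1/8 s, in which the tool goes at most 62.5 mm and 10.7 degrees, less where a joint would pass 70% of its speed; a pose out of reach is approached as far as the arm can. A call with a number of a shift or a turn outside -1 to 1 is refused whole. A call with a gripper value outside its range is refused whole. The fingers move at their own pace and stop on an object; the grip force is fixed at half the most. Time passes only in rows, so rows that do not move let the fingers close. It gives the time, the measured TCP pose, the force, the opening and the grip force at its end, in the units of the state.
- r.observe(): the state, without advancing time (a new reading comes with each control period).
- capture(name): name is "scene" or "side" or "wrist"; returns a dict with "image" (384x512x3 uint8, red, green, blue), "fx", "fy", "cx", "cy" (pixels), "k1" (the pictures are not rectified: a ray, as slopes to the right and down, at radius r is drawn at 1 + k1 r^2 times it, then the intrinsics apply), "R" (3x3) and "t" (3): a world point X has camera coordinates R X + t. Camera axes: x right, y down, z forward; pixel columns grow to the right and rows downward; lengths in m; the calibration is good to about 2 mm. A picture is of the moment at which its call begins. There is no depth.
- r.close_job(): hands the job in; it is judged then, once.
The state is a dict: "time_s": time; "q": joint angles; "dq": joint speeds; "effort": joint torques, N m; "position": TCP position; "tool_rot": TCP orientation; "contact_force": force on the tool from outside, world axes, zero at the start; "torque": the same for the moment, N m; "width": finger opening in m; "finger_force": force on a finger pad.
Only numpy, scipy, OpenCV 4.12 (cv2) and the standard library are available. Lean on these libraries where they do the work, as an engineer would, in place of code of your own. Each camera call takes 0.05 s, during which the arm holds its last target. There are 200 camera calls.

TASK

Set the blue sample shape upright, lengthways and roughly in the middle of the carrier tray, then slide the loaded tray all the way in under the yellow curing lamp until it meets the rear stop, without the sample ever touching the lamp. Then switch the lamp on by throwing its lever fully over. Leave the grey sample, the mixing cup and the hardener tin where they stand.

Things in the scene. Friction and masses are not known exactly. Their poses are not given: they have to be found in the camera images.
- lamp: Fixed yellow curing lamp on four thin dark corner legs; head 140 mm deep (its x), 172 wide (its y), top 98 mm high, underside 52 mm above the table. Origin on the table under the head's middle. Open side -x: the tray goes in along +x between the legs, 146 mm apart.
- tray_middle (a point): Loose flat aluminium tray, 0.4 kg, 130 mm long (x) by 120 wide (y), floor 4 mm thick, round it a lip 3 mm wide, 3 mm above the floor. Point: centre of the floor's top, 4 mm above the table. Its +x end enters the lamp first; the handle is at its -x end. It starts on the table clear of the lamp, roughly facing its open side.
- lamp_stop (a point): Middle of the front (inner) face of the lamp's red rear stop bar, 20 mm high, 172 mm wide: 70 mm along the lamp's x from its origin, 10 mm above the table, same axes as the lamp. With the tray home its front edge is against this face, the tray's middle 65 mm before it.
- tray_handle (a point): Grip point of the tray's upright black handle fin: 50 mm long along the tray's x, 14 mm thick along its y, top 68 mm above the table. The point is 45 mm above the table, in the fin's middle, 110 mm from the tray's middle along the tray's -x. The fin is taller than the gap under the lamp and stays about 10 mm outside it when the tray is home.
- blue_sample_centre (a point): Centre (20 mm above the underside) of the blue sample: a small car-body shape 100 mm long (x), 60 wide (y), 40 high, z up, about 0.18 kg. Its straight-sided black foot, the lowest 18 mm, is the place to grip, across the 60 mm. Above it is slightly narrower. In the tray its top is 44 mm above the table, 8 mm below the lamp. Either end may point to the handle.
- grey_sample_centre (a point): Centre of the grey sample, the same shape and size as the blue one; it stays where it is. The two change places from start to start.
- switch_tip (a point): Centre of the red ball (26 mm across) on the lamp's lever, 80 mm from its pivot, which is 22 mm above the table on a grey base 70 by 50 by 25 mm near the lamp. Seen from above, the point's x axis is the direction to throw the lever; its y axis is the hinge axis. The axes turn with the lever (x is level at 0 rad).
- switch (a joint): Angle of the lamp's lever in rad: at 0 it leans 0.5 rad from upright to its -x side (off); at 1.0 it leans 0.5 rad to the +x side against its end stop (on). It starts between 0 and 0.2, stays where it is left, and needs about 1 N at the ball.
- mixing_cup: White plastic mixing cup, 84 mm across the rim, 85 mm tall, standing; origin under its centre. To be left alone.
- hardener_tin: White oblong hardener tin with red cap, 55 by 85 mm, 121 mm tall, standing; origin under its centre. To be left alone.
Things that resemble listed ones, but are neither listed nor needed, are in the scene too. What is shaped like the part that bears tray_middle but green is not meant.

How it is judged:
On the way, in this order (a step that is already met when the one before it is completed fails the run):
1. the blue sample stands in the tray, let go, with the tray still outside the lamp (x of blue_sample_centre in the frame of tray_middle between -0.015 and 0.015 m and y of blue_sample_centre in the frame of tray_middle between -0.025 and 0.025 m and z of blue_sample_centre in the frame of tray_middle between 0.016 and 0.0225 m and angle between blue_sample_centre's own z axis and vertical below 0.08 rad and angle between the x axis of blue_sample_centre and the x axis of tray_middle, either way round below 0.25 rad and x of tray_middle in the frame of lamp below -0.12 m and contact force between the fingers and blue_sample below 0.1 N), for 0.2 s.
2. the loaded tray is home against the rear stop under the lamp (x of blue_sample_centre in the frame of tray_middle between -0.015 and 0.015 m and y of blue_sample_centre in the frame of tray_middle between -0.025 and 0.025 m and z of blue_sample_centre in the frame of tray_middle between 0.016 and 0.0225 m and angle between blue_sample_centre's own z axis and vertical below 0.08 rad and angle between the x axis of blue_sample_centre and the x axis of tray_middle, either way round below 0.25 rad and x of tray_middle in the frame of lamp between -0.003 and 0.012 m and y of tray_middle in the frame of lamp between -0.02 and 0.02 m and angle between the x axis of tray_middle and the x axis of lamp, either way round below 0.12 rad and height (world z) of tray_middle below 0.008 m), for 0.2 s.
At the end, for the whole second after the job is handed in: Blue sample upright in the tray, within 15 mm (lengthways) and 25 mm (across) of its middle and 0.25 rad of lengthways; tray flat under the lamp, within 8 mm of the rear stop and 0.12 rad of square; lever beyond 0.85 rad (all of step 2 and value of joint switch above 0.85 rad); the robot touches nothing.
It fails at once if the blue sample touches the lamp (contact force between blue_sample and lamp above 0.3 N).
It fails at once if the lever is thrown before the loaded tray is home (value of joint switch above 0.85 rad and x of tray_middle in the frame of lamp below -0.012 m).
It fails at once if the grey sample is moved more than 25 mm or tipped (distance of grey_sample_centre from where it was at the start of the episode above 0.025 m or angle between grey_sample_centre's own z axis and vertical above 0.3 rad).
It fails at once if the mixing cup is moved more than 25 mm or tipped (distance of mixing_cup from where it was at the start of the episode above 0.025 m or angle between mixing_cup's own z axis and vertical above 0.3 rad).
It fails at once if the hardener tin is moved more than 25 mm or tipped (distance of hardener_tin from where it was at the start of the episode above 0.025 m or angle between hardener_tin's own z axis and vertical above 0.3 rad).
It also fails if it takes over 69 s, if anything falls off the work surface, if the arm or the gripper's body presses on something with over 40 N, if the wrist force passes 120 N, or if a joint passes its speed limit or range.

## Working session

There is one attempt and no reset: what is moved stays moved. The work goes in short steps, Python scripts to look and compute and a tool call to move; the robot and the scene stay as the last step left them, time stands still between calls to the robot, and variables do not carry over. Pictures are saved under pics/ and viewed, at most 13 in all, crops included, and the job is handed in when it is done.

Besides the shell and the picture viewer there is one more tool, called by a JSON object that holds its "name" and its "arguments". jog_arm: Moves the arm, as the interface text tells. Shifts and turns lie within -1 to 1; 1 stands for 30 mm of shift or 0.12 rad of turn. Its arguments: {"type":"object","properties":{"deltas":{"type":"array"}},"required":["deltas"]}

```bash
mkdir -p pics; ls; cat > h.py <<'E'
import numpy as np, cv2, json, pickle
from scipy.spatial.transform import Rotation as Ro
def snap(n,f):
    from rig import capture
    c=capture(n); cv2.imwrite(f'pics/{f}.png',cv2.cvtColor(c['image'],cv2.COLOR_RGB2BGR)); pickle.dump(c,open(f'{f}.pkl','wb')); return c
def load(f): return pickle.load(open(f'{f}.pkl','rb'))
def K(c): return np.array([[c['fx'],0,c['cx']],[0,c['fy'],c['cy']],[0,0,1.]])
def px(c,uv,z):
    "pixels -> world points at height z"
    uv=np.array(uv,float).reshape(-1,1,2)
    s=cv2.undistortPoints(uv,K(c),np.array([c['k1'],0,0,0.])).reshape(-1,2)
    R,t=np.array(c['R']),np.array(c['t']); o=-R.T@t
    d=np.c_[s,np.ones(len(s))]@R
    return o+d*((z-o[2])/d[:,2])[:,None]
def proj(c,X):
    R,t=np.array(c['R']),np.array(c['t'])
    return cv2.projectPoints(np.array(X,float).reshape(-1,1,3),cv2.Rodrigues(R)[0],t,K(c),np.array([c['k1'],0,0,0.]))[0].reshape(-1,2)
E
python3 - <<'E'
from h import *
from rig import r
a=snap('scene','s0');b=snap('side','d0')
for c in (a,b): print(-np.array(c['R']).T@c['t'], c['k1'],c['fx'])
print(r.observe())
E
```

```text
pics
[ 1.08423937 -0.97001922  0.88971355] -0.18234428851447093 451.3726548984454
[-0.03469329 -0.70885321  0.94858011] -0.13834224071229595 403.4739724966102
{'time_s': 0.1, 'q': array([ 9.52500592e-01,  2.07327693e-01,  1.54279375e+00, -4.79582993e-05,
        1.39350973e+00, -1.50525009e-01]), 'dq': array([-8.94466531e-04, -1.00124335e-03, -3.93956831e-03, -1.04467586e-03,
       -7.43217707e-05,  1.36734097e-04]), 'effort': array([-2.77354673e-06, -3.71861744e+01, -2.82291698e+01,  7.00877490e-02,
        3.11388401e-02, -7.42895418e-05]), 'position': array([0.25889802, 0.51264341, 0.22341914]), 'tool_rot': array([ 2.31754583e-01,  9.72773753e-01, -9.53724161e-04, -3.60358689e-04]), 'contact_force': array([ 1.31018162, -0.80530423,  0.88472483]), 'torque': array([-0.01945862,  0.04566199,  0.04796039]), 'finger_force': 0.0, 'width': 0.09392979103908133}
```

View pics/s0.png

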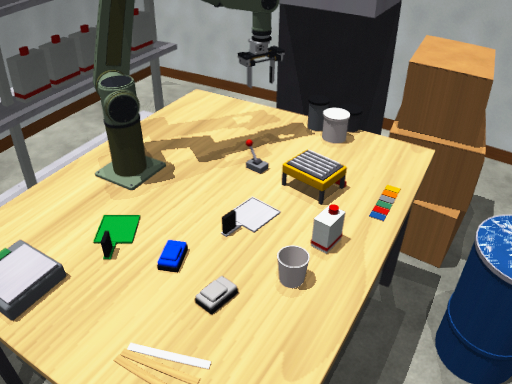

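View pics/d0.png

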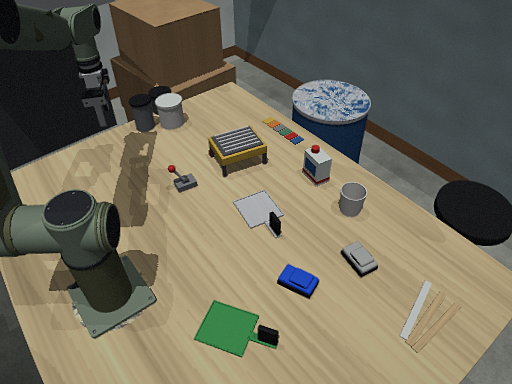

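The scene view shows the tray (~(255,214)), handle (229,222), blue sample (172,255), grey sample (217,294), lamp (313,170), lever ball (249,143), cup (292,265) and tin (328,227). The side view shows the same layout. I'll enlarge both.

```bash
python3 - <<'E'
from h import *
for f,(u,v,w,h) in dict(s0=(95,130,265,190),d0=(160,120,230,180)).items():
    k=3 if f=='s0' else 3.3
    im=cv2.imread(f'pics/{f}.png')[v:v+h,u:u+w]
    im=cv2.resize(im,None,fx=k,fy=k,interpolation=cv2.INTER_CUBIC)
    for i in range(0,w,20):
        cv2.putText(im,str(u+i),(int(i*k),10),0,.35,(0,0,255)); cv2.line(im,(int(i*k),12),(int(i*k),18),(0,0,255))
    for i in range(0,h,20):
        cv2.putText(im,str(v+i),(0,int(i*k)+4),0,.35,(0,0,255))
    cv2.imwrite(f'pics/{f}z.png',im)
E
```

```text
(no output)
```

View pics/s0z.png

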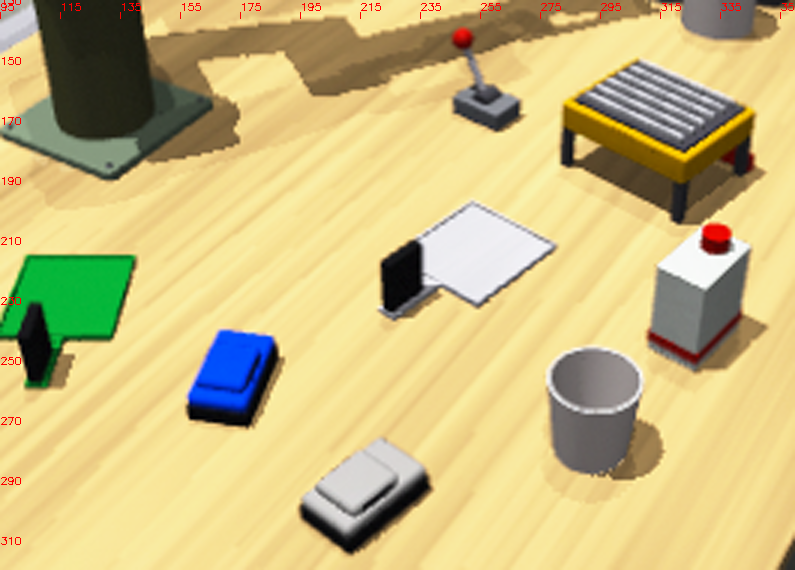

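View pics/d0z.png

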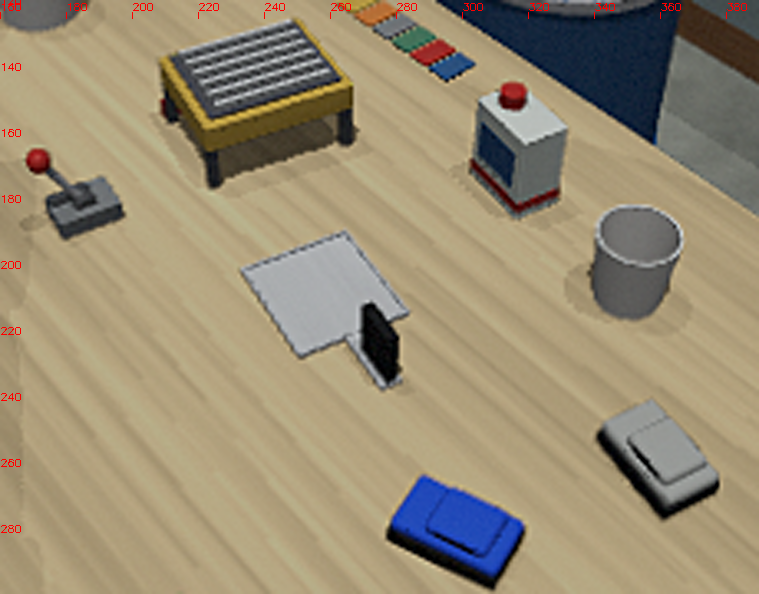

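Scene zoom: tray corners at zoom (474,203),(555,246),(479,305), lamp top (565,103),(641,60),(754,112),(683,156), ball (462,38). Side zoom: tray (345,233),(408,313),(301,357),(241,269), lamp top (161,60),(296,18),(353,85),(208,125), ball (38,160). The blue foot's corners show in both.

```bash
python3 - <<'E'
from h import *
np.set_printoptions(precision=4,suppress=True)
S,D=load('s0'),load('d0')
s=lambda p:np.array(p)/3+[95,130]
d=lambda p:np.array(p)/3.3+[160,120]
def show(n,p):
    print(n,p[:,:2].tolist() and np.round(p[:,:2],4).tolist(),'L',np.linalg.norm(np.diff(p,axis=0),axis=1))
show('trayS',px(S,s([(474,203),(555,246),(479,305)]),.007))
show('trayD',px(D,d([(345,233),(408,313),(301,357),(241,269)]),.007))
show('lampS',px(S,s([(565,103),(641,60),(754,112),(683,156)]),.098))
show('lampD',px(D,d([(161,60),(296,18),(353,85),(208,125)]),.098))
show('legS',px(S,s([(567,164),(679,220),(741,172)]),0))
show('legD',px(D,d([(215,186),(347,142)]),0))
show('blueS',px(S,s([(189,416),(249,426),(276,362)]),.0))
show('blueD',px(D,d([(388,538),(493,587),(523,540)]),.0))
show('greyS',px(S,s([(301,514),(351,551),(430,488)]),.0))
show('greyD',px(D,d([(598,440),(665,517),(718,487)]),.0))
show('handS',px(S,s([(384,260),(419,240)]),.068))
show('handD',px(D,d([(372,303),(398,342)]),.068))
show('cupS',px(S,s([(594,380)]),.085));show('cupD',px(D,d([(639,235)]),.085))
show('tinS',px(S,s([(715,230)]),.115));show('tinD',px(D,d([(513,92)]),.115))
# ball: triangulate
f=lambda c,p:(px(c,[p],0)[0],px(c,[p],.2)[0])
a0,a1=f(S,s((462,38)));b0,b1=f(D,d((38,160)))
u=a1-a0;v=b1-b0
k=np.linalg.lstsq(np.c_[u,-v],b0-a0,rcond=None)[0];print('ball',a0+k[0]*u,b0+k[1]*v)
show('baseS',px(S,s([(453,100),(477,85),(521,103),(498,117)]),.025))
show('baseD',px(D,d([(47,207),(66,236),(124,207),(105,178)]),.012))
E
```

```text
trayS [[0.4816, 0.0742], [0.5941, 0.0516], [0.5731, -0.0725]] L [0.1148 0.1259]
trayD [[0.5876, 0.0509], [0.5647, -0.0735], [0.4503, -0.0531], [0.4744, 0.0757]] L [0.1264 0.1162 0.131 ]
lampS [[0.5358, 0.1794], [0.5687, 0.3097], [0.7234, 0.2712], [0.6895, 0.1503]] L [0.1344 0.1593 0.1256]
lampD [[0.5432, 0.3099], [0.7034, 0.2802], [0.675, 0.1456], [0.5192, 0.1869]] L [0.163  0.1376 0.1611]
legS [[0.5309, 0.2039], [0.6863, 0.1706], [0.712, 0.2934]] L [0.159  0.1254]
legD [[0.5298, 0.2003], [0.6859, 0.1682]] L [0.1594]
blueS [[0.4189, -0.3401], [0.4744, -0.3209], [0.4439, -0.2389]] L [0.0586 0.0875]
blueD [[0.3879, -0.2522], [0.4238, -0.3421], [0.4744, -0.325]] L [0.0968 0.0534]
greyS [[0.5768, -0.3813], [0.636, -0.3924], [0.6554, -0.299]] L [0.0602 0.0954]
greyD [[0.5999, -0.292], [0.5844, -0.3857], [0.644, -0.3946]] L [0.095  0.0602]
handS [[0.4955, -0.1237], [0.5078, -0.0794]] L [0.046]
handD [[0.5086, -0.0848], [0.4962, -0.1354]] L [0.052]
cupS [[0.7527, -0.1871]] L []
cupD [[0.7497, -0.1876]] L []
tinS [[0.7738, 0.0261]] L []
tinD [[0.7805, 0.0174]] L []
ball [0.3593 0.2541 0.0932] [0.3593 0.2543 0.0933]
baseS [[0.3659, 0.2218], [0.3733, 0.2669], [0.4397, 0.258], [0.4314, 0.2165]] L [0.0457 0.0671 0.0424]
baseD [[0.3664, 0.2732], [0.3597, 0.2224], [0.4297, 0.2219], [0.4383, 0.2738]] L [0.0513 0.07   0.0526]
```

{"name": "jog_arm", "arguments": {"deltas": [[0,0,1,0,0,0,0.8],[0,0,1,0,0,0,0.8],[0,0,1,0,0,0,0.8],[0,0,1,0,0,0,0.8],[0,0,1,0,0,0,0.8],[0,0,1,0,0,0,0.8],[0,0,0.2,0,0,0,0.8],[0,0,0,-1,-0.15,0,0.8],[0,0,0,-1,-0.15,0,0.8],[0,0,0,-1,-0.15,0,0.8]]}}

```text
time_s: 1.35
position: [0.2782, 0.4232, 0.2242]
tool_rot: [0.569, 0.823, -0.0, 0.0]
contact_force: [0.2, -0.1, 0.4]
width: 0.0846
finger_force: 0.0
```

{"name": "jog_arm", "arguments": {"deltas": [[0,0,0,-1,-0.15,0,0.8],[0,0,0,-1,-0.15,0,0.8],[0,0,0,-1,-0.15,0,0.8],[0,0,0,-1,-0.15,0,0.8],[0,0,0,-1,-0.15,0,0.8],[0,0,0,-1,-0.15,0,0.8],[0,0,0,-1,-0.15,0,0.8],[0,0,0,-1,-0.15,0,0.8],[0,0,0,-1,-0.15,0,0.8],[0,0,0,-1,-0.15,0,0.8]]}}

```text
time_s: 2.6
position: [0.3415, 0.1266, 0.2244]
tool_rot: [0.569, 0.822, 0.0, 0.0]
contact_force: [0.6, -0.1, -0.0]
width: 0.0846
finger_force: 0.0
```

{"name": "jog_arm", "arguments": {"deltas": [[0,0,0,-1,-0.15,0,0.8],[0,0,0,-1,-0.15,0,0.8],[0,0,0,-1,-0.15,0,0.8],[0,0,0,-1,-0.15,0,0.8],[0,0,0,-1,-0.15,0,0.8],[0,0,0,-1,-0.15,0,0.8],[0,0,0,-1,-0.15,0,0.8],[0,0,0,-1,-0.15,0,0.8],[0,0,0,-1,-0.15,0,0.8],[0,0,0,-1,-0.15,0,0.8]]}}

```text
time_s: 3.85
position: [0.4048, -0.1701, 0.2243]
tool_rot: [0.569, 0.822, 0.0, -0.0]
contact_force: [0.7, 0.1, -0.5]
width: 0.0846
finger_force: 0.0
```

{"name": "jog_arm", "arguments": {"deltas": [[0,0,0,-1,-0.1,0,0.8],[0,0,0,-1,0,0,0.8],[0,0,0,-1,0,0,0.8],[0,0,0,-1,0,0,0.8],[0,0,0,0,0,0,0.8]]}}

```text
time_s: 4.47
position: [0.4443, -0.2838, 0.2241]
tool_rot: [0.57, 0.822, 0.0, -0.0]
contact_force: [-0.1, 0.2, 0.4]
width: 0.0845
finger_force: 0.0
```

```bash
cat >> h.py <<'E'
def yaw(o): return Ro.from_quat(o['tool_rot']).as_matrix()[:,0]
def plan(xyz=None,deg=None):
    "units left to go, in tool axes AFTER turning to deg"
    from rig import r
    o=r.observe(); R=Ro.from_quat(o['tool_rot']).as_matrix(); a=np.degrees(np.arctan2(R[1,0],R[0,0]))
    print('t',round(o['time_s'],2),'pos',np.round(o['position'],4),'yaw',round(a,2),'tilt',np.round(R[:2,2],4),'w',round(o['width'],4),'ff',o['finger_force'],'F',np.round(o['contact_force'],1))
    if xyz is None: return
    d=a if deg is None else deg
    print(' turn',round(-np.radians(d-a)/.12,3),end=' ')
    c,s=np.cos(np.radians(d)),np.sin(np.radians(d)); v=np.array(xyz)-o['position']
    print('shift',np.round(np.array([v[0]*c+v[1]*s,v[0]*s-v[1]*c,-v[2]])/.03,2))
E
python3 - <<'E'
from h import *
np.set_printoptions(precision=4,suppress=True)
plan([.431,-.286,.224],110.5)
w=snap('wrist','w1'); print(-np.array(w['R']).T@w['t'],np.array(w['R'])[2],w['fx'])
S,D=load('s0'),load('d0')
f=lambda c,p:(px(c,[p],0)[0],px(c,[p],.2)[0])
def tri(n,p,q):
    a0,a1=f(S,np.array(p)/3+[95,130]);b0,b1=f(D,np.array(q)/3.3+[160,120]);u=a1-a0;v=b1-b0
    k=np.linalg.lstsq(np.c_[u,-v],b0-a0,rcond=None)[0];A=a0+k[0]*u;B=b0+k[1]*v;print(n,(A+B)/2,np.linalg.norm(A-B))
tri('lampFL',(565,103),(208,125));tri('BL',(641,60),(161,60));tri('BR',(754,112),(296,18));tri('FR',(683,156),(353,85))
tri('t1',(474,203),(241,269));tri('t2',(555,246),(345,233));tri('t3',(479,305),(408,313))
# check picks
for p in [(.431,-.286,.04)]: print(proj(w,[p]))
E
```

```text
t 4.47 pos [ 0.4443 -0.2838  0.2241] yaw 110.53 tilt [-0.0004  0.0003] w 0.0845 ff 0.0 F [-0.1  0.2  0.4]
 turn 0.004 shift [ 0.09 -0.44  0.  ]
[ 0.4198 -0.2181  0.3844] [ 0.0869 -0.2325 -0.9687] 298.2049654448992
lampFL [0.5269 0.199  0.0855] 0.0015654557373448968
BL [0.5574 0.3356 0.0794] 0.004446960244763027
BR [0.7161 0.2971 0.0825] 0.0016327130228119334
FR [0.6853 0.1591 0.0884] 0.005563531088239121
t1 [0.4777 0.0808 0.0012] 0.00043755161632260737
t2 [0.5915 0.056  0.002 ] 0.0018066345876344733
t3 [ 0.5696 -0.0677  0.0006] 0.00247489576677826
[[244.1494 174.0899]]
```

View pics/w1.png

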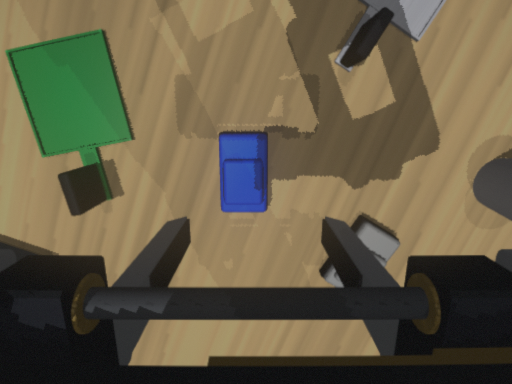

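The wrist view shows the blue sample upright at cols 219–268, rows 131–212, between the fingers' columns. The tray handle is at (365,38).

```bash
python3 - <<'E'
from h import *
np.set_printoptions(precision=4,suppress=True)
w=load('w1'); hsv=cv2.cvtColor(w['image'],cv2.COLOR_RGB2HSV)
m=cv2.inRange(hsv,(105,120,40),(130,255,255))
n,l,st,_=cv2.connectedComponentsWithStats(m); k=1+st[1:,4].argmax(); print(st[k])
c=cv2.findContours((l==k).astype('uint8'),0,2)[0][0]
b=cv2.boxPoints(cv2.minAreaRect(c))
for z in (.018,.025):
    P=px(w,b,z)[:,:2]; print(z,P.mean(0),np.linalg.norm(np.diff(P,axis=0),axis=1),[np.degrees(np.arctan2(*(P[i+1]-P[i])[::-1])) for i in range(3)])
# handle top in wrist
print(px(w,[(390,10),(341,65)],.0))
C=px(w,b,.02)[:,:2].mean(0); plan([*C,.1])
E
```

```text
[ 219  134   48   78 3561]
0.018 [ 0.4296 -0.2906] [0.0569 0.0978 0.0607] [np.float64(20.542309947681726), np.float64(-68.94241178862053), np.float64(-159.42911300260113)]
0.025 [ 0.4294 -0.2893] [0.0558 0.0959 0.0595] [np.float64(20.542309947681755), np.float64(-68.94241178862049), np.float64(-159.42911300260118)]
[[ 0.5244 -0.0518  0.    ]
 [ 0.4957 -0.127   0.    ]]
t 4.53 pos [ 0.4439 -0.2826  0.2239] yaw 110.56 tilt [-0.001   0.0013] w 0.0844 ff 0.0 F [-0.5 -0.3  0.1]
 turn -0.0 shift [-0.07 -0.54  4.13]
```

{"name": "jog_arm", "arguments": {"deltas": [[0,0,0,-0.03,-0.53,0,0.9],[0,0,0,0,0,1,0.9],[0,0,0,0,0,1,0.9],[0,0,0,0,0,1,0.9],[0,0,0,0,0,1,0.9],[0,0,0,0,0,1,0.9],[0,0,0,0,0,1,0.9],[0,0,0,0,0,0.7,0.9],[0,0,0,0,0,0,0.9]]}}

```text
time_s: 5.65
position: [0.4274, -0.2871, 0.0221]
tool_rot: [0.569, 0.822, 0.0, -0.002]
contact_force: [-0.1, 0.1, -0.1]
width: 0.0893
finger_force: 0.0
```

{"name": "jog_arm", "arguments": {"deltas": [[0,0,0,0,0,0,0.2],[0,0,0,0,0,0,-0.2],[0,0,0,0,0,0,-0.2],[0,0,0,0,0,0,-0.2],[0,0,0,0,0,0,-0.2]]}}

```text
time_s: 6.28
position: [0.4301, -0.2895, 0.0243]
tool_rot: [0.569, 0.822, -0.0, 0.001]
contact_force: [-0.7, 1.2, 5.8]
width: 0.0599
finger_force: 30.0
```

{"name": "jog_arm", "arguments": {"deltas": [[0,0,0,0,0,-0.5,-0.2],[0,0,0,0,0,-1,-0.2],[0,0,1,0,0,-1,-0.2],[0,0,1,0,0,-1,-0.2],[0,0,1,0,0,-1,-0.2],[0,0,1,0,0,0,-0.2],[0,0,0.44,0,0,0,-0.2],[0,0,0,0.5,0.08,0,-0.2],[0,0,0,1,0.13,0,-0.2],[0,0,0,1,0.13,0,-0.2]]}}

```text
time_s: 7.52
position: [0.4526, -0.2151, 0.1583]
tool_rot: [0.766, 0.643, 0.0, -0.001]
contact_force: [0.1, 0.1, -1.5]
width: 0.0601
finger_force: 30.0
```

{"name": "jog_arm", "arguments": {"deltas": [[0,0,0,1,0.13,0,-0.2],[0,0,0,1,0.13,0,-0.2],[0,0,0,1,0.13,0,-0.2],[0,0,0,1,0.13,0,-0.2],[0,0,0,1,0.13,0,-0.2],[0,0,0,0.5,0.13,0,-0.2],[0,0,0,0,0,0,-0.2]]}}

```text
time_s: 8.4
position: [0.5042, -0.0575, 0.1584]
tool_rot: [0.765, 0.644, -0.0, -0.0]
contact_force: [-0.7, -0.5, -2.2]
width: 0.0594
finger_force: 30.0
```

```bash
python3 - <<'E'
from h import *
plan([.5237,.004,.15],80)
w=snap('wrist','w2')
E
```

```text
t 8.4 pos [ 0.5042 -0.0575  0.1584] yaw 80.19 tilt [-0.0003 -0.0002] w 0.0594 ff 29.99967724084854 F [-0.7 -0.5 -2.2]
 turn 0.028 shift [2.13 0.28 0.28]
```

View pics/w2.png

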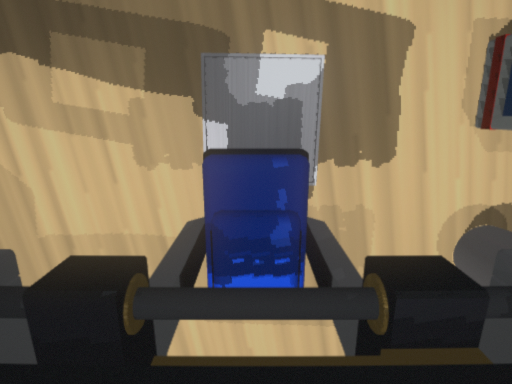

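The tray's far corners are at (202,55) and (323,56). Its right edge runs to (315,185), its near right corner. The left edge passes (205,148). The sample is held squarely.

```bash
python3 - <<'E'
from h import *
np.set_printoptions(precision=4,suppress=True)
w=load('w2')
P=px(w,[(202,54.5),(323.5,55.5),(315.5,186),(205,148)],.007)[:,:2]; print(P)
print(np.linalg.norm(P[1]-P[0]),np.linalg.norm(P[2]-P[1]))
e=P[1]-P[0];g=P[1]-P[2];h=P[0]-P[3]
a=[np.degrees(np.arctan2(e[0],-e[1])),np.degrees(np.arctan2(g[1],g[0])),np.degrees(np.arctan2(h[1],h[0]))];print(a)
y=np.radians(np.mean(a)); c=(P[0]+P[1])/2-.065*np.array([np.cos(y),np.sin(y)]);print('centre',c,(P[0]+P[2])/2)
B=px(w,[(206,150),(306,150)],.152);print('sample far edge',B)
plan([*c,.15],np.degrees(y))
E
```

```text
[[ 0.4758  0.0766]
 [ 0.5918  0.0558]
 [ 0.5682 -0.0723]
 [ 0.4597 -0.0123]]
0.11787322643241972 0.1302175168599896
[np.float64(79.80966005053376), np.float64(79.57048690678411), np.float64(79.77030931653762)]
centre [0.5222 0.0022] [0.522  0.0022]
sample far edge [[ 0.4867 -0.0023  0.152 ]
 [ 0.5417 -0.0117  0.152 ]]
t 8.45 pos [ 0.5041 -0.0583  0.1584] yaw 80.12 tilt [-0.0004 -0.0005] w 0.0596 ff 29.999527037143707 F [ 0.3 -0.7 -0.7]
 turn 0.059 shift [2.09 0.23 0.28]
```

{"name": "jog_arm", "arguments": {"deltas": [[0,0,0.06,0.7,0.08,0,-0.2],[0,0,0,0.9,0.1,0,-0.2],[0,0,0,0.45,0.05,0.3,-0.2],[0,0,0,0,0,1,-0.2],[0,0,0,0,0,1,-0.2],[0,0,0,0,0,1,-0.2],[0,0,0,0,0,0.7,-0.2],[0,0,0,0,0,0.2,-0.2],[0,0,0,0,0,0.1,-0.2],[0,0,0,0,0,0,-0.2]]}}

```text
time_s: 9.7
position: [0.5226, 0.0005, 0.0301]
tool_rot: [0.768, 0.64, 0.0, 0.001]
contact_force: [0.4, -0.5, -2.4]
width: 0.0597
finger_force: 30.0
```

```bash
python3 - <<'E'
from h import *
plan([.5222,.0022,.0275],79.7)
E
```

```text
t 9.7 pos [5.226e-01 5.000e-04 3.010e-02] yaw 79.62 tilt [ 0.0013 -0.0003] w 0.0597 ff 29.999578893184662 F [ 0.4 -0.5 -2.4]
 turn -0.012 shift [ 0.05 -0.02  0.09]
```

{"name": "jog_arm", "arguments": {"deltas": [[0,0,0,0,0,0.05,-0.2],[0,0,0,0,0,0.03,-0.2],[0,0,0,0,0,0,-0.2]]}}

```text
time_s: 10.07
position: [0.5227, 0.0008, 0.0283]
tool_rot: [0.768, 0.64, 0.0, 0.001]
contact_force: [-1.0, -0.2, 5.6]
width: 0.0599
finger_force: 30.0
```

{"name": "jog_arm", "arguments": {"deltas": [[0,0,0,0,0,0,0.6],[0,0,0,0,0,0,0.6],[0,0,0,0,0,0,0.6],[0,0,0,0,0,0,0.6],[0,0,0,0,0,-0.5,0.6],[0,0,0,0,0,-1,0.6],[0,0,0,0,0,-1,0.6],[0,0,0,0,0,-1,0.6],[0,0,0,0,0,-1,0.6],[0,0,0,0,0,0,0.6]]}}

```text
time_s: 11.32
position: [0.5245, 0.0005, 0.1657]
tool_rot: [0.768, 0.64, 0.003, 0.003]
contact_force: [0.2, -0.1, -0.6]
width: 0.0749
finger_force: 0.0
```

```bash
python3 - <<'E'
from h import *
np.set_printoptions(precision=4,suppress=True)
plan([.5222-.11*np.cos(np.radians(79.7)),.0022-.11*np.sin(np.radians(79.7)),.16],79.7)
w=snap('wrist','w3');s=snap('scene','s3')
L=np.array([.6214,.2477]);y=np.radians(77.4);R=np.array([[np.cos(y),-np.sin(y)],[np.sin(y),np.cos(y)]])
im=cv2.imread('pics/w3.png')
for z in (.052,.09):
    pts=[[*(R@np.array(q)+L),z] for q in [(-.07,.086),(.07,.086),(.07,-.086),(-.07,-.086)]]
    cv2.polylines(im,[proj(w,pts).astype(int)],True,(0,0,255) if z<.06 else (0,255,0))
cv2.imwrite('pics/w3z.png',im)
E
```

```text
t 11.32 pos [0.5245 0.0005 0.1657] yaw 79.63 tilt [ 0.0077 -0.0012] w 0.0749 ff 0.0 F [ 0.2 -0.1 -0.6]
 turn -0.01 shift [-3.62 -0.08  0.19]
```

View pics/w3z.png

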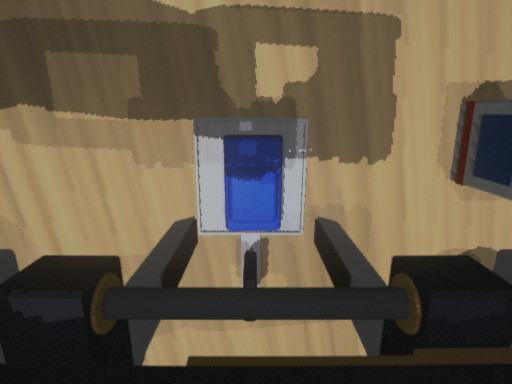

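The sample sits centred and lengthways in the tray (tray cols 196–308, sample 224–283) and the fin is under the jaws. Next is the handle.

{"name": "jog_arm", "arguments": {"deltas": [[0,0,0,-0.6,0,0,0.6],[0,0,0,-1,-0.04,0,0.6],[0,0,0,-1,-0.04,0,0.6],[0,0,0,-1,0,0,0.6],[0,0,0,0,0,1,0.6],[0,0,0,0,0,1,0.6],[0,0,0,0,0,1,0.6],[0,0,0,0,0,0.8,0.6],[0,0,0,0,0,0.2,0.6],[0,0,0,0,0,0,0.6]]}}

```text
time_s: 12.68
position: [0.4993, -0.1052, 0.0414]
tool_rot: [0.768, 0.64, -0.001, -0.001]
contact_force: [0.8, 1.0, -1.2]
width: 0.0752
finger_force: 0.0
```

{"name": "jog_arm", "arguments": {"deltas": [[0,0,0,0,0,0,0],[0,0,0,0,0,0,-0.4],[0,0,0,0,0,0,-0.8],[0,0,0,0,0,0,-0.8],[0,0,0,0,0,0,-0.8],[0,0,0,0,0,0,-0.8],[0,0,0,0,0,0,-0.8]]}}

```text
time_s: 13.55
position: [0.5001, -0.1049, 0.042]
tool_rot: [0.768, 0.64, 0.0, 0.0]
contact_force: [0.1, 0.4, 1.2]
width: 0.0138
finger_force: 30.0
```

```bash
python3 - <<'E'
from h import *
np.set_printoptions(precision=4,suppress=True)
L=np.array([.6214,.2477]);y=np.radians(77.4)
u=np.array([np.cos(y),np.sin(y)])
T=L-.20*u-.11*u; print(T)
plan([*T,.045],77.4)
T=L-.11*u;plan([*T,.045],77.4)
E
```

```text
[ 0.5538 -0.0548]
t 13.55 pos [ 0.5001 -0.1049  0.042 ] yaw 79.6 tilt [0.0001 0.0001] w 0.0138 ff 29.992979764938354 F [0.1 0.4 1.2]
 turn 0.32 shift [ 2.02  1.38 -0.1 ]
t 13.55 pos [ 0.5001 -0.1049  0.042 ] yaw 79.6 tilt [0.0001 0.0001] w 0.0138 ff 29.992979764938354 F [0.1 0.4 1.2]
 turn 0.32 shift [ 8.69  1.38 -0.1 ]
```

{"name": "jog_arm", "arguments": {"deltas": [[0,0,0.03,0.1,0.08,0,-0.8],[0,0,0.04,0.2,0.15,0,-0.8],[0,0,0.04,0.25,0.17,0,-0.8],[0,0,0.04,0.25,0.17,0,-0.8],[0,0,0.04,0.25,0.17,0,-0.8],[0,0,0.04,0.25,0.17,0,-0.8],[0,0,0.04,0.25,0.17,0,-0.8],[0,0,0.03,0.25,0.17,0,-0.8],[0,0,0.02,0.15,0.1,0,-0.8],[0,0,0,0.05,0.03,0,-0.8]]}}

```text
time_s: 14.8
position: [0.5528, -0.0542, 0.042]
tool_rot: [0.78, 0.626, -0.0, 0.0]
contact_force: [-2.4, -4.0, 2.0]
width: 0.0137
finger_force: 30.0
```

```bash
python3 - <<'E'
from h import *
np.set_printoptions(precision=4,suppress=True)
w=snap('wrist','w4');s=snap('scene','s4');d=snap('side','d4')
plan()
im=np.hstack([cv2.imread('pics/w4.png')[:300], np.vstack([cv2.resize(cv2.imread('pics/d4.png')[110:260,190:334],(288,300))])])
cv2.imwrite('pics/m4.png',im); print(im.shape)
E
```

```text
t 14.95 pos [ 0.5529 -0.0541  0.042 ] yaw 77.42 tilt [0.0008 0.0004] w 0.0136 ff 30.017419159412384 F [-0.8 -1.   0.8]
(300, 800, 3)
```

View pics/m4.png

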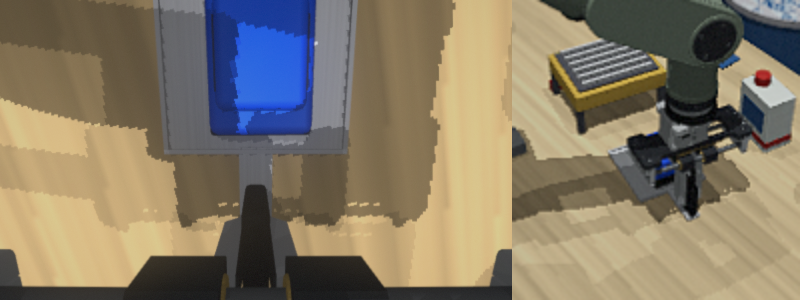

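The sample is still well placed in the tray (tray cols 163–352, sample 211–314). The side view shows the tray lined up with the lamp's opening. Now the slide in.

{"name": "jog_arm", "arguments": {"deltas": [[0,0,0,0.1,0,0,-0.8],[0,0,0,0.2,0,0,-0.8],[0,0,0,0.35,0,0,-0.8],[0,0,0,0.45,0,0,-0.8],[0,0,0,0.5,0,0,-0.8],[0,0,0,0.5,0,0,-0.8],[0,0,0,0.5,0,0,-0.8],[0,0,0,0.4,0,0,-0.8],[0,0,0,0.3,0,0,-0.8],[0,0,0,0.2,0,0,-0.8]]}}

```text
time_s: 16.2
position: [0.5755, 0.0487, 0.042]
tool_rot: [0.78, 0.626, -0.0, 0.0]
contact_force: [-0.8, -3.7, 1.0]
width: 0.0138
finger_force: 30.0
```

```bash
python3 - <<'E'
from h import *
snap('scene','s5');snap('side','d5');snap('wrist','w5')
plan([.5974,.1403,.042],77.4)
im=np.hstack([cv2.resize(cv2.imread('pics/s5.png')[130:250,220:380],(480,360)),cv2.resize(cv2.imread('pics/d5.png')[100:240,190:314],(319,360))])
cv2.imwrite('pics/m5.png',im)
E
```

```text
t 16.35 pos [0.5757 0.0493 0.0421] yaw 77.43 tilt [0.0005 0.0018] w 0.014 ff 29.99548763036728 F [ 1.3  2.2 -0.9]
 turn 0.004 shift [3.12 0.05 0.  ]
```

View pics/m5.png

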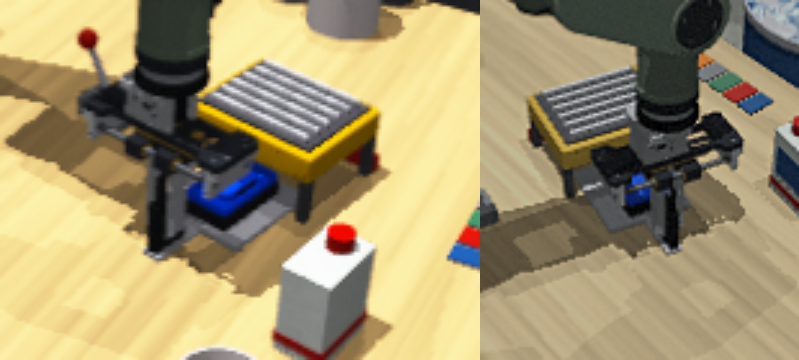

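The tray's front is entering between the legs without touching them (right leg at zoom (305,210)). Continuing.

{"name": "jog_arm", "arguments": {"deltas": [[0,0,0,0.1,0,0,-0.8],[0,0,0,0.2,0,0,-0.8],[0,0,0,0.3,0.02,0,-0.8],[0,0,0,0.35,0.02,0,-0.8],[0,0,0,0.35,0.01,0,-0.8],[0,0,0,0.35,0,0,-0.8],[0,0,0,0.35,0,0,-0.8],[0,0,0,0.35,0,0,-0.8],[0,0,0,0.25,0,0,-0.8],[0,0,0,0.1,0,0,-0.8]]}}

```text
time_s: 17.6
position: [0.5946, 0.1273, 0.0421]
tool_rot: [0.78, 0.626, -0.0, 0.0]
contact_force: [-1.3, -4.0, 2.1]
width: 0.0141
finger_force: 30.0
```

{"name": "jog_arm", "arguments": {"deltas": [[0,0,0,0.1,0,0,-0.8],[0,0,0,0.1,0,0,-0.8],[0,0,0,0.08,0,0,-0.8]]}}

```text
time_s: 17.98
position: [0.5964, 0.135, 0.0421]
tool_rot: [0.78, 0.625, -0.0, 0.0]
contact_force: [-0.9, -3.9, 1.3]
width: 0.0136
finger_force: 30.0
```

{"name": "jog_arm", "arguments": {"deltas": [[0,0,0,0.08,0,0,-0.8],[0,0,0,0.07,0,0,-0.8],[0,0,0,0.05,0,0,-0.8]]}}

```text
time_s: 18.35
position: [0.5977, 0.141, 0.042]
tool_rot: [0.78, 0.625, -0.0, 0.0]
contact_force: [-0.8, -3.7, 0.7]
width: 0.0139
finger_force: 30.0
```

{"name": "jog_arm", "arguments": {"deltas": [[0,0,0,0.06,0,0,-0.8],[0,0,0,0.06,0,0,-0.8]]}}

```text
time_s: 18.6
position: [0.5985, 0.1436, 0.0421]
tool_rot: [0.78, 0.626, -0.001, 0.001]
contact_force: [-0.7, -9.9, 2.0]
width: 0.0136
finger_force: 30.0
```

{"name": "jog_arm", "arguments": {"deltas": [[0,0,0,0.04,0,0,-0.8],[0,0,0,0,0,0,-0.8]]}}

```text
time_s: 18.85
position: [0.5986, 0.1436, 0.0421]
tool_rot: [0.78, 0.626, -0.001, 0.001]
contact_force: [-1.6, -9.9, 2.8]
width: 0.014
finger_force: 30.0
```

```bash
python3 - <<'E'
from h import *
snap('scene','s6');snap('side','d6');snap('wrist','w6')
plan([.5974,.1403,.042],77.4)
im=np.hstack([cv2.resize(cv2.imread('pics/s6.png')[130:250,220:380],(480,360)),cv2.resize(cv2.imread('pics/w6.png')[:350],(319,360))])
cv2.imwrite('pics/m6.png',im)
E
```

```text
t 19.0 pos [0.5986 0.1436 0.0421] yaw 77.43 tilt [-0.0007 -0.0031] w 0.0138 ff 30.00173270702362 F [-1.8 -9.5  2.6]
 turn 0.005 shift [-0.12 -0.02  0.  ]
```

View pics/m6.png

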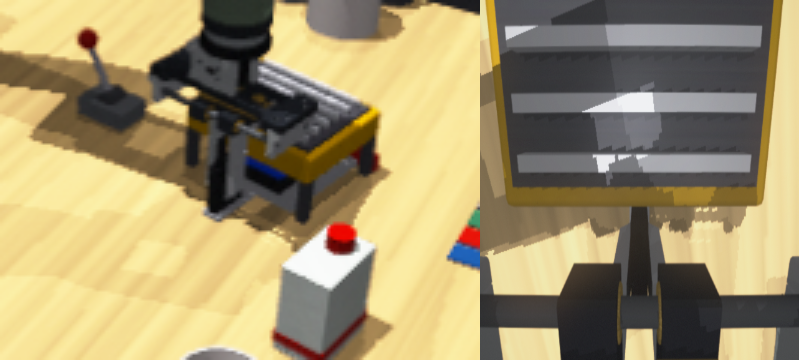

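The lamp top fills the wrist view: front face lower corners at zoom (510,205) and (763,203), the fin just in front of it. I'll check the lamp pose from this.

```bash
python3 - <<'E'
from h import *
np.set_printoptions(precision=4,suppress=True)
w=load('w6')
k=np.array([512/319,350/360])
F=np.array([(510-480,205),(763-480,203)])*k
H=np.array([(639-480,208)])*k
for z in (.052,.06,.085,.098):
    P=px(w,F,z)[:,:2];e=P[1]-P[0];m=P.mean(0);y=np.arctan2(e[0],-e[1]);u=np.array([np.cos(y),np.sin(y)])
    T=np.array([.5986,.1436]);print(z,m,np.linalg.norm(e),np.degrees(y),'tcp->edge along',(m-T)@u,'lateral',(m-T)@[-u[1],u[0]])
print('fin front top',px(w,H,.068))
o=np.array([.0,0])
E
```

```text
0.052 [0.6035 0.1714] 0.2145803583111206 77.74536427792304 tcp->edge along 0.028162863730112387 lateral 0.001144915744716597
0.06 [0.6041 0.1736] 0.2031502235552013 77.74536427792304 tcp->edge along 0.03044811090393765 lateral 0.001011916138352166
0.085 [0.606  0.1805] 0.16743105244295373 77.74536427792304 tcp->edge along 0.03758950832214165 lateral 0.0005962923684633601
0.098 [0.607 0.184] 0.14885708346458495 77.74536427792304 tcp->edge along 0.04130303497960773 lateral 0.00038016800812125623
fin front top [[0.6062 0.1735 0.068 ]]
```

Contact with the stop matches the expected home pose (lateral error under 1 mm). Releasing and lifting.

{"name": "jog_arm", "arguments": {"deltas": [[0,0,0,0,0,0,-0.2],[0,0,0,0,0,0,0],[0,0,0,0,0,0,0.2],[0,0,0,0,0,0,0.2],[0,0,0,0,0,-0.4,0.2],[0,0,0,0,0,-1,0.2],[0,0,0,0,0,-1,0.2],[0,0,0,0,0,-1,0.2],[0,0,0,0,0,-1,0],[0,0,0,0,0,-0.6,-1]]}}

```text
time_s: 20.25
position: [0.5997, 0.1458, 0.1949]
tool_rot: [0.78, 0.625, 0.002, 0.001]
contact_force: [0.1, -0.6, -0.2]
width: 0.0403
finger_force: 0.0
```

```bash
python3 - <<'E'
from h import *
plan([.3194,.257,.19],86)
E
```

```text
t 20.25 pos [0.5997 0.1458 0.1949] yaw 77.44 tilt [0.0037 0.0005] w 0.0403 ff 0.0 F [ 0.1 -0.6 -0.2]
 turn -1.246 shift [ 3.05 -9.58  0.16]
```

{"name": "jog_arm", "arguments": {"deltas": [[0,0,-1,0,0,0,-1],[0,0,-0.25,0,0,0,-1],[0,0,0,0.38,-1,0,-1],[0,0,0,0.38,-1,0,-1],[0,0,0,0.38,-1,0,-1],[0,0,0,0.38,-1,0,-1],[0,0,0,0.38,-1,0,-1],[0,0,0,0.38,-1,0,-1],[0,0,0,0.38,-1,0,-1],[0,0,0,0.39,-1,0,-1]]}}

```text
time_s: 21.5
position: [0.3642, 0.2537, 0.1916]
tool_rot: [0.732, 0.682, -0.001, -0.0]
contact_force: [-0.7, 0.7, -0.1]
width: 0.0001
finger_force: 0.0
```

{"name": "jog_arm", "arguments": {"deltas": [[0,0,0,0,-1,0,-1],[0,0,0,0,-0.58,0,-1],[0,0,0,0,0,0,-1],[0,0,0,0,0,0,-1]]}}

```text
time_s: 22.0
position: [0.3193, 0.2568, 0.1923]
tool_rot: [0.731, 0.682, 0.0, 0.0]
contact_force: [-0.0, -0.5, 0.5]
width: 0.0004
finger_force: 0.0
```

```bash
python3 - <<'E'
from h import *
np.set_printoptions(precision=4,suppress=True)
plan([.3194,.257,.092],86)
def red(c,box):
    hsv=cv2.cvtColor(c['image'],cv2.COLOR_RGB2HSV);m=cv2.inRange(hsv,(0,150,60),(8,255,255))|cv2.inRange(hsv,(172,150,60),(180,255,255))
    n,l,st,ce=cv2.connectedComponentsWithStats(m)
    return [(st[i].tolist(),ce[i]) for i in range(1,n) if st[i,4]>8]
w=snap('wrist','w7');s=snap('scene','s7');d=snap('side','d7')
for c in (w,s,d):
    for st,ce in red(c,0): print(st,ce,px(c,[ce],.0925)[0,:2],px(c,[ce],.0)[0,:2])
    print()
E
```

```text
t 22.0 pos [0.3193 0.2568 0.1923] yaw 85.98 tilt [0.001  0.0002] w 0.0004 ff 0.0 F [-0.  -0.5  0.5]
 turn -0.002 shift [0.01 0.   3.34]
[455, 85, 44, 11, 311] [472.6817  90.0547] [0.5084 0.3351] [0.5737 0.338 ]
[285, 183, 27, 25, 491] [297.666  195.5071] [0.3583 0.2538] [0.3702 0.2277]

[136, 9, 2, 6, 9] [136.6667  11.    ] [-1.4563  1.616 ] [-1.7511  1.916 ]
[81, 25, 8, 7, 50] [84.34 28.24] [-1.4637  1.0892] [-1.7594  1.3281]
[52, 35, 8, 8, 57] [55.3158 38.6316] [-1.4641  0.8332] [-1.7598  1.0424]
[145, 41, 8, 5, 23] [148.2174  42.8696] [-0.7912  1.0078] [-1.0088  1.2373]
[19, 47, 10, 9, 66] [23.4848 50.8485] [-1.4611  0.5743] [-1.7564  0.7534]
[15, 57, 95, 42, 347] [60.4409 79.8098] [-0.7945  0.3419] [-1.0125  0.4941]
[246, 140, 6, 6, 31] [248.5806 142.4516] [0.3565 0.2558] [0.2721 0.398 ]
[329, 205, 10, 9, 79] [333.1266 208.962 ] [0.7684 0.0445] [0.7318 0.1622]
[373, 205, 17, 10, 90] [380.7333 209.6333] [0.8919 0.1136] [0.8696 0.2393]
[311, 235, 31, 16, 77] [324.4935 244.0649] [ 0.8065 -0.1093] [ 0.7743 -0.0094]

[284, 132, 14, 8, 60] [290.7333 135.5167] [0.784  0.1442] [0.8725 0.2364]
[312, 145, 7, 8, 53] [314.9434 148.566 ] [0.7984 0.0353] [0.8885 0.1157]
[168, 165, 7, 6, 34] [171.1765 167.5   ] [0.3613 0.2603] [0.4041 0.365 ]
[303, 170, 26, 14, 45] [316.4667 178.4667] [ 0.6943 -0.0782] [ 0.773  -0.0101]
```

{"name": "jog_arm", "arguments": {"deltas": [[0,0,0,-0.08,0,1,-1],[0,0,0,0,0,1,-1],[0,0,0,0,0,1,-1],[0,0,0,0,0,0.33,-1],[0,0,0,0,0.3,0,-1],[0,0,0,0,0.5,0,-1],[0,0,0,0,0.5,0,-1],[0,0,0,0,0.5,0,-1],[0,0,0,0,0.5,0,-1],[0,0,0,0,0.4,0,-1]]}}

```text
time_s: 23.4
position: [0.4, 0.2485, 0.0919]
tool_rot: [0.731, 0.682, -0.0, -0.0]
contact_force: [-2.0, 0.8, -1.6]
width: 0.0004
finger_force: 0.5
```

{"name": "jog_arm", "arguments": {"deltas": [[0,0,0,0,0.15,0,-1],[0,0,0,0,0.1,0,-1],[0,0,0,0,0.1,0,-1]]}}

```text
time_s: 23.78
position: [0.4082, 0.248, 0.0918]
tool_rot: [0.731, 0.682, -0.001, -0.001]
contact_force: [-5.9, 1.7, 1.8]
width: 0.0003
finger_force: 3.1
```

{"name": "jog_arm", "arguments": {"deltas": [[0,0,0,0,0.12,0,-1],[0,0,0,0,0.08,0,-1],[0,0,0,0,0,0,-1]]}}

```text
time_s: 24.15
position: [0.4086, 0.248, 0.0916]
tool_rot: [0.731, 0.682, -0.006, -0.005]
contact_force: [-17.9, 1.2, 13.4]
width: 0.0003
finger_force: 8.8
```

{"name": "jog_arm", "arguments": {"deltas": [[0,0,0,0,-0.5,0,-1],[0,0,0,0,-0.7,0,-1],[0,0,0,0,0,-1,-1],[0,0,0,0,0,-1,-1],[0,0,0,0,0,-1,-1],[0,0,0,0,-1,-1,-1],[0,0,0,0,-0.5,0,-1],[0,0,0,0,0,0,-1],[0,0,0,0,0,0,-1]]}}

```text
time_s: 25.28
position: [0.3344, 0.2529, 0.2108]
tool_rot: [0.731, 0.682, -0.001, -0.0]
contact_force: [-0.4, 0.4, -0.9]
width: 0.0006
finger_force: 0.0
```

```bash
python3 - <<'E'
from h import *
plan()
w=snap('wrist','w8');s=snap('scene','s8');d=snap('side','d8')
P=[]
for c,win in ((s,(230,125,290,185)),(d,(160,140,215,200))):
    hsv=cv2.cvtColor(c['image'],cv2.COLOR_RGB2HSV);m=cv2.inRange(hsv,(0,150,60),(8,255,255))|cv2.inRange(hsv,(172,150,60),(180,255,255))
    m2=np.zeros_like(m);a,b,e,f=win;m2[b:f,a:e]=m[b:f,a:e]
    n,l,st,ce=cv2.connectedComponentsWithStats(m2)
    print([(st[i].tolist(),px(c,[ce[i]],.0925)[0,:2].round(4)) for i in range(1,n) if st[i,4]>8])
im=np.hstack([cv2.resize(cv2.imread('pics/s8.png')[130:265,230:380],(400,360)),cv2.resize(cv2.imread('pics/d8.png')[110:245,160:310],(400,360))])
cv2.imwrite('pics/m8.png',im)
E
```

```text
t 25.27 pos [0.3344 0.2529 0.2108] yaw 86.03 tilt [-0.0014 -0.0011] w 0.0006 ff 0.0 F [-0.4  0.4 -0.9]
[([263, 146, 6, 7, 34], array([0.4319, 0.2458]))]
[([189, 158, 8, 6, 37], array([0.4347, 0.2467]))]
```

View pics/m8.png

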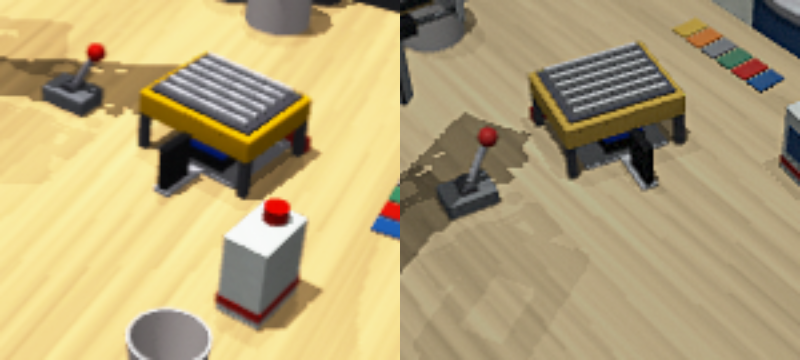

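The lever leans fully over (ball 75 mm from where it started), the tray and sample are under the lamp with the fin just outside it, and the arm is clear of everything.

```bash
python3 -c "
from rig import r
print(r.close_job())"
```

```text
the job is handed in; nothing more can be done
None
```

I handed the job in at about 25 s of robot time: the blue sample is centred lengthways in the tray, the tray is home against the rear stop, and the lever is thrown fully over. The arm never went near the grey sample, cup or tin; the hand-in gave no verdict.

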